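# Snap the retaining clip into the shaft groove

### The job

Fit the blue spring clip onto the shaft unit: take it by its tab and press it from above, open side down, into the groove between the dark pulley and the brass shoulder until it snaps fully home round the shaft, then let go. Leave the wider yellow clip, which belongs to a thicker shaft, where it stands.

Things in the scene. Friction and masses are not known exactly. Their poses are not given: they have to be found in the camera images.
- clip_grip (a point): Centre of the tab of the blue spring clip, which stands on its two feet, open side down, 83 mm high. z up the tab, x across from leg to leg, y its thickness (along the shaft once fitted). Tab 20 (x) x 12 (y) x 38 mm high: grasp across x. Under it a bridge 40 (x) x 18 (y) x 8 mm, top 19 mm below this point; fingers must stay above it. Legs 18 mm in y, feet 49 mm over all in x. 85 g.
- clip_seat (a point): Centre of the round seat between the blue clip's legs, 39 mm below clip_grip, 25 mm above its soles; same axes. It takes a 24 mm shaft. The throat below is 16 mm wide: the sprung legs part (about 10 N, pressed down) as it passes the shaft, first touching when this point is about 18 mm over the shaft's axis. Home, it lies on the axis and the bridge rests on the shaft.
- groove (a point): Centre of the groove, on the level shaft's axis, 50 mm above the bench; y along the shaft, z up. Groove floor: steel, 24 mm diameter, 36 mm long. At its ends a dark pulley (+y) and a brass shoulder (-y), 36 mm diameter, edges chamfered 5 mm. Grey bearing blocks 44 (x) x 16 x 68 mm high stand 64 mm to either side along y, on a base plate 70 x 150 x 10 mm. All fixed to the bench.
- wide_clip_grip (a point): Centre of the tab (20 x 12 x 38 mm) of the yellow clip: same form and axes as the blue one but wider, 50 mm across the bridge, 59 mm over its feet, 91 mm high. It must stay where it stands.
Mind the look-alikes: they are no part of the job. Of the things like the part that bears clip_grip, leave any that is green; of the rest the smaller one is meant.

How it is judged (in metres and radians):
At the end, for the whole second after the job is handed in: The blue clip is snapped on in the groove: the centre of its seat lies within 5 mm of the shaft's axis in x and z of the groove and within 13 mm of the groove's middle along the shaft, with the clip square to the shaft within 20 degrees (x of clip_seat in the frame of groove between -0.005 and 0.005 m and z of clip_seat in the frame of groove between -0.005 and 0.005 m and y of clip_seat in the frame of groove between -0.013 and 0.013 m and angle between the y axis of clip_grip and the y axis of groove, either way round below 0.35 rad); the robot touches nothing.
It fails at once if the yellow clip is moved more than 30 mm or knocked over (distance of wide_clip_grip from where it was at the start of the episode above 0.03 m).
It also fails if it takes over 35 s, if anything falls off the work surface, if the arm or the gripper's body presses on something with over 40 N, if the wrist force passes 120 N, or if a joint passes its speed limit or range.

### The arm

A 7-joint arm with a two-finger parallel gripper is mounted at the origin on the work surface; the furniture and walls round the work are solid. World frame = base frame: x ahead of the robot, y to its left, z up, the work surface at z = 0. Lengths are in mm, angles in rad, forces in N, time in s.
With the tool pointing down it reaches from about 400 to 850 mm from the base axis. Payload 6.9 kg.
Tool frame: the origin (TCP) lies on the centre line of the jaws, within the pads' length; the fingertips stand 11 mm ahead of it and the grasp point (between the pads) lies 8 mm behind it; z points along the fingers, y is the line along which they close (so a half turn about z gives the same grasp; the last joint's range is limited). The gripper opens to 85 mm and grips with 20 to 120 N. Pads are 22 mm wide; open, the fingers measure 114 mm over their backs; the gripper's body (76 mm by 85 mm) begins 54 mm behind the grasp point. The pads swing forward as they close: fully open they stand 13 mm farther back than shut.
Start: joints at [1.401, 0.507, -0.238, 1.5, 0.126, 1.149, -0.155], TCP at [170.168, -601.377, 242.275] pointing down, gripper open.
Joint ranges: [-3.08, 3.08], [-0.24, 2.05], [-1.43, 1.35], [0, 2.5], [-1.52, 4.66], [0.17, 1.96], [-2.89, 2.89]. Speed limits (rad/s): [2.39, 2.39, 3.14, 3.14, 3.14, 3.14, 3.14].

### API

Orientations are given as a unit quaternion [x, y, z, w].
In Python, from plant import r gives the robot as it stands. The module is installed in compiled form; this text tells all that it offers.
- The arm moves only by the tool carry_out, never from a script. Its argument "rows" is a list that holds one entry, the list of rows, each a list of 5 numbers: the shift along the tool's x, y, z in cm, then the turn about the tool's z in degrees, then the closure in counts, from 0 (fully open) to 255 (shut). In form: [[[tx, ty, tz, yaw, jaw], ...]]. A call has 1 to 10 rows; each row is the pose to reach, as a shift and turn from the pose commanded when the call began, along the tool's axes at that moment; what a row does not reach only later rows make up. A row lasts 1/8 s, in which the tool goes at most 62.5 mm and 10.7 degrees, less where a joint would pass 70% of its speed; a pose out of reach is approached as far as the arm can. A call with a gripper value outside its range is refused whole. The fingers move at their own pace and stop on an object; "newtons" is the grip in N (left out, the last holds). Time passes only in rows, so rows that repeat a pose let the fingers close. It gives the time, the measured TCP pose, the force, the opening and the grip force at its end, in the units of the state.
- r.state(): the state, without advancing time (a new reading comes with each control period).
- r.camera(name): name is "scene" or "top" or "wrist"; returns the picture (400x640x3 uint8, blue, green, red); there is no depth.
- r.camera_info(name): a dict with "vfov" (degrees; the focal length in pixels is half the picture's height over the tangent of half this angle, whatever the lens; pixels are square), "cx", "cy" (the principal point, pixels), "origin" and "rotation" of the camera in the world; the wrist camera has in their place "mount" (4x4, takes a point from camera to tool coordinates, whose origin is the TCP and whose axes are the flange's). Camera axes: x right, y down, z forward; pixel columns grow to the right and rows downward; lengths in mm; the calibration is good to about 2 mm. A picture is of the moment at which its call begins: read the wrist's pose just before it. camera_info takes no time and is no camera call.
- r.finish_job(): hands the job in; it is judged then, once.
Trained networks look in the newest picture that a camera, given by its name, has taken for a name from the list of things; names that differ only in an ending like _2 or _b are one class to them, and where a whole thing is asked for, a point or a joint stands for the part that bears it (a point fixed in the world has none). Each returns a list of dicts, best first, with "p" (0 to 1); they miss things now and then, are a little off and sometimes report something else, mostly with a low value. They report only what shows in the picture. A call takes as long as a camera call. They do not tell look-alikes from the thing itself.
- r.outline_of(query, camera): "mask" (400x640 bool, what is visible of it) and "rect" ([left, top, right, bottom] in pixels, round what is visible of it).
The state is a dict: "t": time; "q": joint angles; "qd": joint speeds; "effort": joint torques, N m; "eef_pos": TCP position; "eef_rot": TCP orientation; "wrist_force": force on the tool from outside, world axes, zero at the start; "torque": the same for the moment, N m; "finger_gap": opening from 0.0 (shut) to 1.0 (fully open); "grasp_force": force on a finger pad.
Only numpy, scipy, OpenCV 4.12 (cv2) and the standard library are available. Lean on these libraries where they do the work, as an engineer would, in place of code of your own. Each camera call takes 0.05 s, during which the arm holds its last target. There are 200 camera calls.

## Working session

There is one attempt and no reset: what is moved stays moved. The work goes in short steps, Python scripts to look and compute and a tool call to move; the robot and the scene stay as the last step left them, time stands still between calls to the robot, and variables do not carry over. Pictures are saved under pics/ and viewed, at most 10 in all, crops included, and the job is handed in when it is done.

Besides the shell and the picture viewer there is one more tool, called after ">>>" as name(argument=value, ...), one argument or row to a line, values as JSON. carry_out: Moves the arm, as the interface text tells. Its arguments: {"type":"object","properties":{"rows":{"type":"array"},"newtons":{"type":"number"}},"required":["rows"]}

```bash
mkdir -p pics
python3 - <<'E'
from plant import r
import cv2,numpy as np
s=r.state();print(s['t'],s['eef_pos'],s['eef_rot'],s['finger_gap'])
ims=[]
for n in("scene","top"):
    im=r.camera(n);cv2.imwrite(f'pics/{n}0.png',im);ims.append(im)
    c=r.camera_info(n);print(n,c)
    for q in("clip_grip","wide_clip_grip"):
        for d in r.outline_of(q,n):print(q,n,round(d['p'],2),d['rect'])
print(r.camera_info("wrist"))
cv2.imwrite('pics/both0.png',cv2.resize(np.vstack(ims),(480,600)))
E
```

```text
0.0 [ 169.97435632 -600.93484763  241.41249115] [ 9.90505750e-01  1.37468273e-01 -1.55646656e-04 -8.99263097e-04] 1.0000273796705834
scene {'vfov': 50.718308644782624, 'cx': 325.5708703676401, 'cy': 199.82875200476533, 'origin': array([ 115.4262946 , -147.81278482,  728.18249338]), 'rotation': array([ 0.8872512 , -0.31595028,  0.12101641, -0.31355344])}
clip_grip scene 0.93 [341.1, 181.2, 358.3, 217.6]
clip_grip scene 0.83 [278.0, 137.6, 307.4, 188.7]
clip_grip scene 0.82 [279.3, 196.2, 300.3, 230.3]
wide_clip_grip scene 0.69 [325.6, 156.5, 345.8, 193.2]
top {'vfov': 52.81738142458625, 'cx': 314.6457192330873, 'cy': 196.0637475304919, 'origin': array([407.59294651, 260.21665524, 919.36478084]), 'rotation': array([-0.70167015,  0.71178997, -0.02796888,  0.01522426])}
clip_grip top 0.78 [234.8, 174.9, 255.5, 205.3]
clip_grip top 0.72 [298.8, 163.8, 319.4, 171.7]
clip_grip top 0.54 [283.9, 215.3, 291.9, 238.0]
wide_clip_grip top 0.7 [270.8, 146.1, 283.7, 175.8]
{'vfov': 70.0529692448011, 'cx': 320.15701267527356, 'cy': 194.8325151124395, 'mount': array([[ 7.27296260e-05, -9.64030526e-01, -2.65791534e-01,
         6.74616744e+01],
       [ 9.99999913e-01, -3.89205326e-05,  4.14799522e-04,
        -5.67415187e-01],
       [-4.10224149e-04, -2.65791541e-01,  9.64030439e-01,
        -1.30912714e+02],
       [ 0.00000000e+00,  0.00000000e+00,  0.00000000e+00,
         1.00000000e+00]])}
```

Run:
```python
import cv2,numpy as np
a=cv2.imread('pics/scene0.png');b=cv2.imread('pics/top0.png')
a=cv2.resize(a[100:300,200:466],(800,600))[:, :400*2]
b2=cv2.resize(b[100:300,180:446],(800,600))
cv2.imwrite('pics/sc1.png',a);cv2.imwrite('pics/tc1.png',b2)
```

```text
(no output)
```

View pics/sc1.png

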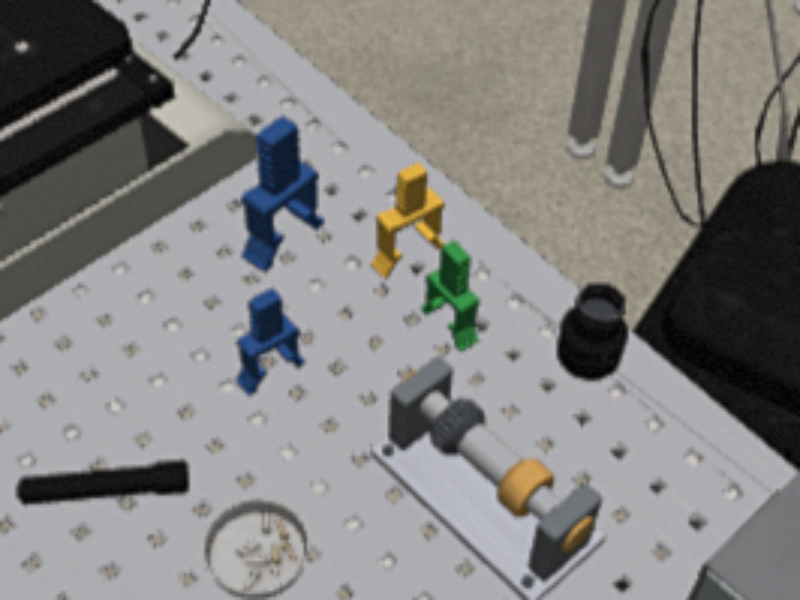

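View pics/tc1.png

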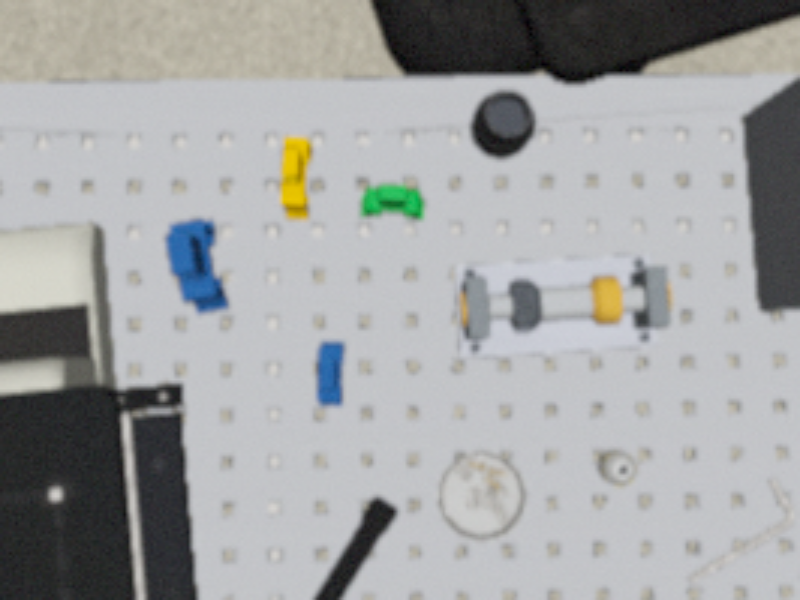

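```bash
cat > h.py <<'E'
from plant import r
import numpy as np, cv2
from scipy.spatial.transform import Rotation as R
from scipy.optimize import least_squares
def cam(n,s=None):
    c=r.camera_info(n);f=200/np.tan(np.radians(c['vfov']/2))
    if n=='wrist':
        s=s or r.state();M=np.array(c['mount']);T=R.from_quat(s['eef_rot']).as_matrix()
        A=T@M[:3,:3];o=np.array(s['eef_pos'])+T@M[:3,3]
    else:A=R.from_quat(c['rotation']).as_matrix();o=np.array(c['origin'])
    return f,c['cx'],c['cy'],A,o
def proj(k,P):
    f,cx,cy,A,o=k;p=(np.atleast_2d(P)-o)@A
    return np.c_[cx+f*p[:,0]/p[:,2],cy+f*p[:,1]/p[:,2]]
def back(k,uv,z):
    f,cx,cy,A,o=k;d=A@np.array([(uv[0]-cx)/f,(uv[1]-cy)/f,1]);return o+d*(z-o[2])/d[2]
def box(x0,x1,y0,y1,z0,z1):return np.array([[x,y,z] for x in(x0,x1) for y in(y0,y1) for z in(z0,z1)],float)
# clip in grip frame: tab, bridge, feet
CLIP=np.vstack([box(-10,10,-6,6,-19,19),box(-20,20,-9,9,-27,-19),box(-24.5,24.5,-9,9,-64,-62)])
def place(P,x,y,yaw,z0):
    c,s=np.cos(yaw),np.sin(yaw);return P@np.array([[c,-s,0],[s,c,0],[0,0,1]]).T+[x,y,z0]
def fitclip(views,x0,z0=64):
    """views: list of (k,mask); hull-mask fit of x,y,yaw"""
    def res(p):
        e=[]
        for k,m in views:
            q=proj(k,place(CLIP,*p[:3],z0));h=cv2.convexHull(q.astype(np.float32))[:,0]
            H=cv2.convexHull(np.argwhere(m)[:,::-1].astype(np.float32))[:,0]
            a=np.linspace(0,2*np.pi,48,endpoint=False);D=np.c_[np.cos(a),np.sin(a)]
            e+=list((h@D.T).max(0)-(H@D.T).max(0)-.0)
        return np.array(e)
    best=min((least_squares(res,[x0[0],x0[1],y],loss='soft_l1',x_scale=[10,10,.2],diff_step=1e-4) for y in np.arange(0,3.1,.4)),key=lambda s:s.cost)
    return best.x,np.abs(res(best.x)).mean()
E
python3 - <<'E'
from h import *
kt,ks=cam('top'),cam('scene')
def pick(n,uv):
    for d in r.outline_of('clip_grip',n):
        if np.hypot(*(np.add(d['rect'][:2],d['rect'][2:])/2-uv))<12:return d['mask']
r.camera('top');mt=pick('top',(288,226));r.camera('scene');ms=pick('scene',(289,213))
x0=back(kt,(288,226),60);print(x0)
for v in([(kt,mt),(ks,ms)],[(kt,mt)],[(ks,ms)]):print(fitclip(v,x0))
for n,k,l in(('top',kt,[(354.9,201),(381.8,199.7)]),('scene',ks,[(352.3,241.7),(375.2,262.7)])):
    for uv in l:print(n,back(k,uv,55))
# plate centre (z=10), blocks tops z=68
for c in((463,265),(455,355),(655,350),(640,258)):print('plate',back(kt,(180+c[0]*.3325,100+c[1]/3),10))
for c in((372,450),(530,598),(605,540)):print('plateS',back(ks,(200+c[0]*.3325,100+c[1]/3),10))
for uv in((289,118),(234,192)):print('others', back(kt,(180+295*.3325,100+175/3),70),back(kt,(180+195*.3325,100+260/3),80),back(kt,(180+393*.3325,100+200/3),70));break
E
```

```text
[397.07965111 301.92625096  60.        ]
(array([401.96331942, 301.37486413,   3.1299324 ]), np.float64(1.2118687643882067))
(array([400.89756693, 301.07577916,   3.11013978]), np.float64(1.1496080075724648))
(array([403.07561279, 301.28128202,   3.26214566]), np.float64(1.1838371933607308))
top [448.52008943 157.73240405  55.        ]
top [450.51196853  99.58002967  55.        ]
scene [448.55908593 158.00620102  55.        ]
scene [450.56348337  97.02355277  55.        ]
plate [480.06006123 199.38134584  10.        ]
plate [412.24886924 206.597229    10.        ]
plate [413.79283895  55.88335868  10.        ]
plate [483.58060369  65.34795745  10.        ]
plateS [412.88404284 199.68557114  10.        ]
plateS [420.3150227  55.7642532  10.       ]
plateS [485.17942988  54.58762239  10.        ]
others [540.71927398 320.90347162  70.        ] [480.46641264 389.96296705  80.        ] [522.06139449 252.0175141   70.        ]
```

View pics/both0.png

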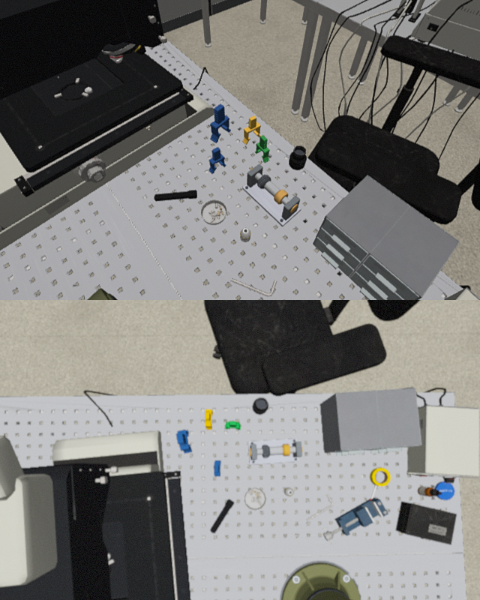

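I take the small blue clip at scene (289,213) / top (288,226). I reject the large blue one at scene (292,163), the green one at (351,199) and the yellow one at (335,175). The shaft unit is at about top (368,200), and a grey cabinet stands to its right, so I'll swing over that high.

>>> carry_out(
  rows=[
    [[4, -3, -6, -8, 0], [8, -6, -12, -16, 0], [12, -8.5, -16, -24, 0], [17, -12, -16, -32, 0], [21, -15, -16, -40, 0], [24, -18, -16, -48, 0], [28, -22, -16, -56, 0], [32, -26, -16, -64, 0], [36, -30, -16, -72, 0], [40, -34.5, -16, -74, 0]],
  ],
)

```text
t: 1.75
eef_pos: [461.7, -159.2, 402.5]
eef_rot: [0.708, 0.706, 0.0, 0.0]
wrist_force: [0.7, -1.2, 0.1]
finger_gap: 1.002
grasp_force: 0.0
```

>>> carry_out(
  rows=[
    [[6, 0, 0, 0, 0], [12, -0.5, 0, 0, 0], [18, -1, 0, 0, 0], [24, -1.2, 2, 0, 0], [28, -1.2, 6, 0, 0], [30, -1.2, 11, 0, 0], [30, -1.2, 16, 0, 0], [30, -1.2, 20, 0, 0], [30, -1.2, 20, 0, 0], [30, -1.2, 20, 0, 0]],
  ],
)

```text
t: 3.0
eef_pos: [450.9, 140.1, 203.7]
eef_rot: [0.708, 0.706, 0.001, 0.0]
wrist_force: [-0.3, 0.5, 1.1]
finger_gap: 1.001
grasp_force: 0.0
```

Run:
```python
from h import *
s=r.state();print(s['eef_pos'],s['eef_rot'])
im=r.camera('wrist');np.savez('w1.npz',p=s['eef_pos'],q=s['eef_rot']);cv2.imwrite('pics/w1.png',im)
for d in r.outline_of('clip_grip','wrist'):print(d['p'],d['rect'])
```

```text
[450.90574793 140.09451235 203.74184002] [7.08315837e-01 7.05895087e-01 8.43888998e-04 2.98814613e-04]
0.81 [383.8, 42.7, 423.9, 95.6]
0.68 [246.2, 5.3, 297.5, 35.8]
```

View pics/w1.png

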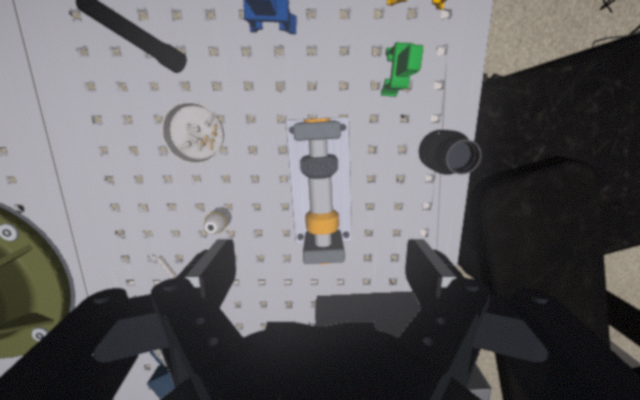

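Run:
```python
import cv2
im=cv2.imread('pics/w1.png')[112:272,280:368]
cv2.imwrite('pics/w1c.png',cv2.resize(im,None,fx=3.7,fy=3.7,interpolation=cv2.INTER_CUBIC))
```

```text
(no output)
```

View pics/w1c.png

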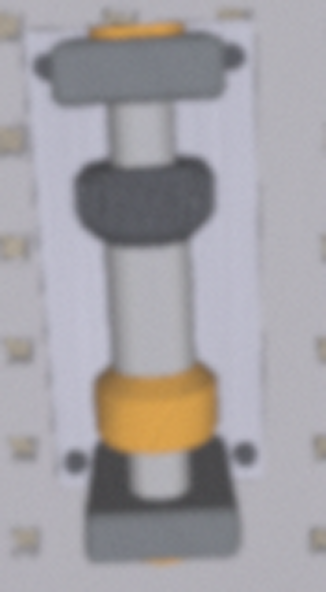

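Run:
```python
from h import *
d=np.load('w1.npz');k=cam('wrist',dict(eef_pos=d['p'],eef_rot=d['q']))
P=lambda u,v,z:back(k,(280+u/3.7,112+v/3.7),z)
a,b=P(139,69,68),P(163,535,68);print(a,b,(a+b)/2,np.linalg.norm(a-b),np.degrees(np.arctan2(-(a-b)[0],(a-b)[1])))
for n,u,v,z in(('floor',151.5,305,50),('pulley low',147,243,66),('shoulder hi',156,378,66),('pulley mid',145,200,66),('brass mid',157,410,66),('pl',45,68,10),('pl',233,56,10),('pl',76,461,10),('pl',245,453,10)):print(n,P(u,v,z)[:2])
```

```text
[449.03026082 195.20093897  68.        ] [454.98673544  68.36491774  68.        ] [452.00849813 131.78292836  68.        ] 126.97580821154408 2.6887495676506137
floor [452.02265825 129.88965762]
pulley low [450.83891019 150.96757301]
shoulder hi [453.12100255 113.90661257]
pulley mid [450.36745714 162.23803544]
brass mid [453.37868246 104.72969261]
pl [420.38458684 192.84136954]
pl [476.77921317 196.15708724]
pl [426.93753848  65.28019927]
pl [483.05233345  67.91760702]
```

>>> carry_out(
  rows=[
    [[5, -1, -3, 0, 0], [10, -3, -3, 0, 0], [14, -5, -3, 0, 0], [14, -5, -1, 0, 0], [14, -5, 0, 0, 0], [14, -5, 0, 0, 0]],
  ],
)

```text
t: 3.85
eef_pos: [401.0, 279.0, 202.4]
eef_rot: [0.709, 0.705, -0.0, 0.0]
wrist_force: [-0.7, 0.8, -0.2]
finger_gap: 1.0
grasp_force: 0.0
```

Run:
```python
from h import *
s=r.state();k=cam('wrist',s)
im=r.camera('wrist');cv2.imwrite('pics/w2.png',im)
print(s['eef_pos'],proj(k,[401,301,83]))
for d in r.outline_of('clip_grip','wrist'):
    print(d['p'],d['rect'],fitclip([(k,d['mask'])],(401,301)))
c=proj(k,[401,301,60])[0].astype(int);y,x=max(c[1]-60,0),c[0]-80
cv2.imwrite('pics/w2c.png',cv2.resize(im[y:y+120,x:x+160],None,fx=4,fy=4));print(x,y)
```

```text
[401.00778769 279.00002422 202.42387318] [[319.95184023 169.51108548]]
0.76 [362.5, 28.1, 463.3, 85.2] (array([500.55966573, 406.07794845,   3.19352562]), np.float64(9.82404540186579))
0.61 [301.2, 152.2, 343.0, 176.9] (array([402.4501493 , 301.90186316,   3.13693542]), np.float64(1.9332108343756798))
0.59 [414.9, 175.5, 466.0, 226.7] (array([527.60082893, 255.13636198,   4.6694771 ]), np.float64(1.4287676690723412))
239 105
```

View pics/w2c.png

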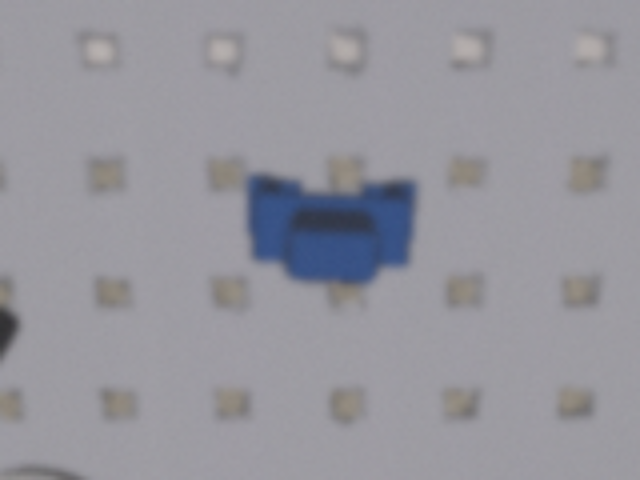

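>>> carry_out(
  rows=[
    [[2.2, 0.15, 5, 0, 0], [2.2, 0.15, 10, 0, 0], [2.2, 0.15, 13, 0, 60], [2.2, 0.15, 14.1, 0, 100], [2.2, 0.15, 14.1, 0, 150], [2.2, 0.15, 14.1, 0, 255], [2.2, 0.15, 14.1, 0, 255], [2.2, 0.15, 14.1, 0, 255], [2.2, 0.15, 14.1, 0, 255], [2.2, 0.15, 14.1, 0, 255]],
  ],
  newtons=80,
)

```text
t: 5.2
eef_pos: [403.1, 302.3, 62.7]
eef_rot: [0.708, 0.706, 0.001, 0.0]
wrist_force: [0.3, -1.4, 7.8]
finger_gap: 0.217
grasp_force: 78.4
```

>>> carry_out(
  rows=[
    [[0, 0, -5, 0, 255], [0, 0, -10, 0, 255], [-5, 1.5, -10, 0, 255], [-10, 3, -10, -2, 255], [-14, 4, -10, -2.5, 255], [-17, 4.9, -10, -2.5, 255], [-17, 4.9, -10, -2.5, 255], [-17, 4.9, -10, -2.5, 255]],
  ],
)

```text
t: 6.2
eef_pos: [450.6, 132.1, 161.8]
eef_rot: [0.693, 0.721, 0.001, 0.0]
wrist_force: [0.3, 0.7, -0.8]
finger_gap: 0.219
grasp_force: 78.3
```

Run:
```python
from h import *
s=r.state();print(s['eef_pos'],s['eef_rot'],s['wrist_force'],s['finger_gap'])
im=r.camera('wrist');np.savez('w3.npz',p=s['eef_pos'],q=s['eef_rot']);
a=cv2.resize(im[40:340,170:470],(600,600))
cv2.imwrite('pics/w3.png',a)
```

```text
[450.59375342 132.11595406 161.76630287] [6.92779551e-01 7.21149247e-01 5.04672644e-04 4.84438577e-05] [ 0.32813987  0.67469896 -0.7972661 ] 0.21881338949835707
```

View pics/w3.png

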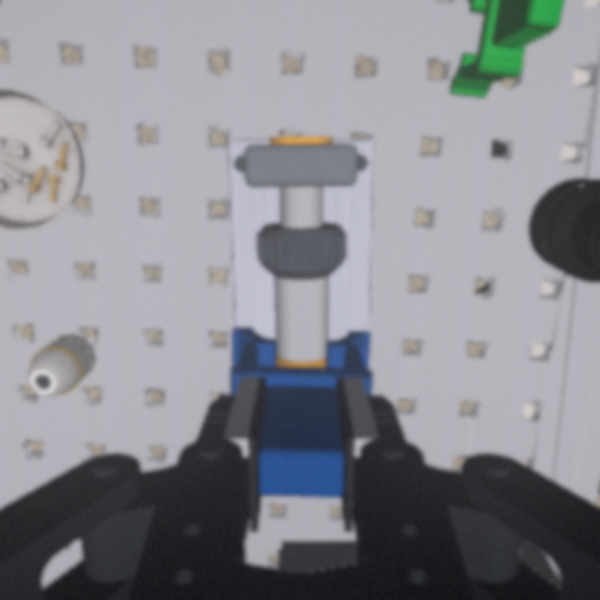

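>>> carry_out(
  rows=[
    [[0, 0.05, 3, 0, 255], [0, 0.05, 5, 0, 255], [0, 0.05, 5.6, 0, 255], [0, 0.05, 6, 0, 255], [0, 0.05, 6.4, 0, 255], [0, 0.05, 6.8, 0, 255], [0, 0.05, 7.2, 0, 255], [0, 0.05, 7.4, 0, 255], [0, 0.05, 7.4, 0, 255]],
  ],
)

```text
t: 7.38
eef_pos: [451.1, 131.7, 87.6]
eef_rot: [0.693, 0.721, -0.0, 0.0]
wrist_force: [-1.9, -0.5, 4.4]
finger_gap: 0.218
grasp_force: 79.6
```

>>> carry_out(
  rows=[
    [[0, 0, 0.15, 0, 255], [0, 0, 0.3, 0, 255], [0, 0, 0.3, 0, 255]],
  ],
)

```text
t: 7.75
eef_pos: [451.2, 131.9, 87.2]
eef_rot: [0.693, 0.721, 0.0, 0.002]
wrist_force: [-10.7, -5.3, 43.1]
finger_gap: 0.216
grasp_force: 84.8
```

Run:
```python
from h import *
s=r.state();print(s['eef_pos'],s['wrist_force'])
im=r.camera('wrist');w=cv2.resize(im[100:300,200:440],(480,400))
t=r.camera('scene')[190:290,320:420];cv2.imwrite('pics/w4.png',np.hstack([w[:, 80:400],cv2.resize(t,(400,400),interpolation=cv2.INTER_CUBIC)]))
```

```text
[451.20549927 131.8554661   87.21501113] [-10.65867921  -5.25162601  43.10912125]
```

View pics/w4.png

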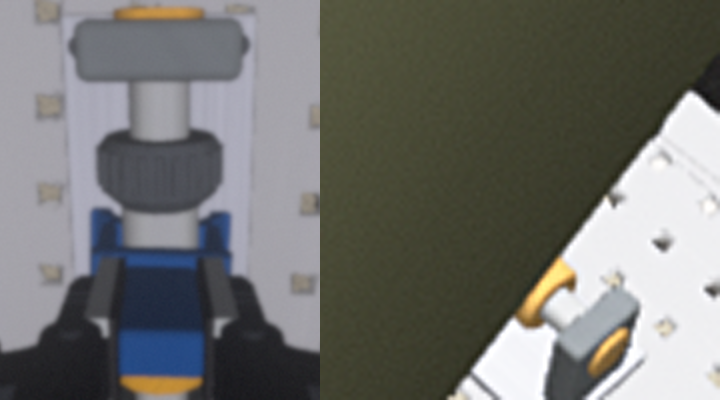

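>>> carry_out(
  rows=[
    [[0, 0, -0.3, 0, 255], [0, 0, -0.3, 0, 80], [0, 0, -0.3, 0, 60], [0, 0, -0.3, 0, 60], [0, 0, -0.3, 0, 0], [0, 0, -3, 0, 0], [0, 0, -7, 0, 0], [0, 0, -11, 0, 0], [0, 0, -11, 0, 0]],
  ],
)

```text
t: 8.98
eef_pos: [452.5, 132.4, 196.6]
eef_rot: [0.693, 0.721, 0.002, 0.001]
wrist_force: [0.2, 0.5, -0.1]
finger_gap: 1.001
grasp_force: 0.0
```

Run:
```python
from h import *
s=r.state();print(s['eef_pos'],s['wrist_force'],s['finger_gap']);k=cam('wrist',s)
im=r.camera('wrist')
for d in r.outline_of('clip_grip','wrist'):print(d['p'],d['rect'],fitclip([(k,d['mask'])],(452,131),89))
for e in(89,95):print(proj(k,place(np.array([[0,0,19],[10,0,19.]]),452,131.5,.045,e)))
cv2.imwrite('pics/w5.png',cv2.resize(im[90:310,210:430],(600,600)))
```

```text
[452.48430459 132.37570169 196.6433828 ] [ 0.17516172  0.51735057 -0.08511986] 1.0008980862041092
0.97 [296.0, 179.1, 341.6, 214.0] (array([4.51516579e+02, 1.31521024e+02, 6.72118644e-02]), np.float64(0.8674721162254295))
0.61 [387.4, 33.3, 433.6, 91.5] (array([519.11694652, 246.46200321,   1.38270592]), np.float64(4.029578841979667))
[[318.84521163 204.6007754 ]
 [331.25283977 204.52129435]]
[[318.84982032 206.87857368]
 [331.57761568 206.79668672]]
```

View pics/w5.png

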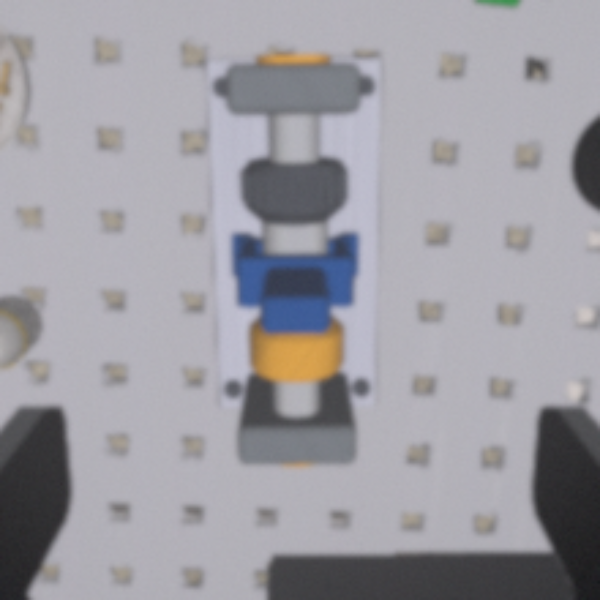

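The picture shows the clip sitting square in the groove at crop (296,290), between pulley and shoulder, with the gripper clear. The fit puts it at (451.5, 131.5) mm, and the force jumped when the bridge met the shaft. I'm handing it in.

```bash
python3 -c "
from plant import r
print(r.finish_job())"
```

```text
the job is handed in; nothing more can be done
None
```

The blue clip is snapped home in the groove and released, the yellow clip was left alone, and the job was handed in at about 9 s; no verdict came back, so success rests on the force jump and the last picture.

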